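Pry the stage insert level off its pins and park it

TASK

The microscope's stage insert (the flat plate with a bridge handle) sits on two locating pins. Raise it clear of both pins by pressing down the two pry levers at its ends in turn, a little at a time, so that it comes up nearly level (never more than about 5 degrees tilted, or it jams), and do not touch the plate until it stands clear of the pins on both levers. Then take it by its handle, lay it flat inside the empty shallow tray and let go, leaving the other things on the table where they are.

Things in the scene. Friction and masses are not known exactly. Their poses are not given: they have to be found in the camera images.
- nest: Fixed grey base: foot 120 x 300 x 8 mm, middle block 100 x 114 mm with its top 36 mm above the table. Origin: centre of its underside, on the table; z up; local y runs along its length, lever to lever. Two steel pins, 10 mm diameter, stand on the block at local (0, +-48) mm and end 58 mm above the table. Lever cheeks at local (+-38, +-112) mm are 54 mm high.
- plate: Loose aluminium stage insert, 110 (x) x 180 (y) x 10 mm, 0.4 to 0.65 kg; 12 mm holes at local (0, +-48) mm sit over the pins. Starts flat on the nest's block, axes along the nest's. Origin: centre of its underside; clear of the pins when that is over 58 mm above the table. Levers' toes lie under its overhanging ends. Black bridge handle over its middle, along y.
- handle (a point): Centre of the handle's bar (14 mm wide in the plate's x, 80 mm long in its y, 14 mm high), 37 mm above the plate's underside; the bar's top is 44 mm above it. Two legs 12 mm thick at local y +-30 mm; 20 mm of air between bar and plate. Axes as the plate's.
- lever_a (a joint): Pry lever at the nest's local +y end, rad: 0 = pad fully up, grows as the pad is pressed down, stop at 0.80. Starts at 0 to 0.06. Stiff: stays where left, needs about 8 to 15 N on the pad. At value q its toe top, 67 mm from the nest's middle, is 48 - 45 sin(0.36 - q) mm above the table: it meets the plate at about 0.09; both levers at 0.70 hold the plate 5 mm clear of the pins.
- lever_b (a joint): Pry lever at the nest's local -y end; the same, mirrored.
- lever_a_pad (a point): Centre of the top of lever a's black rubber pad (44 x 34 mm), moving with it; press here from above. The lever's pivot is level, along the nest's x, at local (0, +112, 44) mm, the pad 23 to 57 mm outward of it. At joint value q and distance d outward of the pivot the pad's top is about 48 + d tan(0.36 - q) mm above the table: it slopes up outward at first, down at last.
- lever_b_pad (a point): Centre of the top of lever b's black rubber pad; as lever a's, mirrored to the nest's -y end.
- tray: Fixed shallow open white tray, 142 (local x) x 212 (local y) x 17 mm outside, walls and floor 5 mm thick, so inside 132 x 202 mm. Origin: centre of its underside, on the table. The plate goes in flat, its length along the tray's local y, either way round.
- bottle: White bottle, 48 mm diameter, 125 mm tall, standing beside the tray; origin at the centre of its foot. Leave it alone.
- objective: Brass microscope objective, 42 mm diameter, 62 mm tall, standing beside the tray; origin at the centre of its foot. Leave it alone.
- slide_box: White slide box, 60 x 85 x 35 mm, beyond the tray; origin at the centre of its underside. Leave it alone.
- filter_box: Black box, 55 x 90 x 50 mm, beyond the nest; origin at the centre of its underside. Leave it alone.
- jar: Small amber jar, 44 mm diameter, 60 mm tall, near one lever of the nest; origin at the centre of its foot. Leave it alone.
- driver: Screwdriver, 160 mm long, under 40 mm high, lying in front of the nest; origin on the table under its middle. Leave it alone.
- clamp: Aluminium table clamp, 30 x 70 mm with a steel stud, 46 mm tall, standing in the middle of the table, beyond nest and tray; origin at the centre of its underside. Leave it alone.
There are look-alikes about, which are no part of the job. What is shaped like the plate but orange or purple is not meant.

How it is judged (in metres and radians):
On the way:
1. the plate stands on both pressed levers, clear of the pins and nearly level (z of plate in the frame of nest between 0.0595 and 0.07 m and horizontal distance between plate and nest below 0.03 m and angle between plate's own z axis and vertical below 0.06 rad and value of joint each of lever_a, lever_b above 0.55 rad), for 0.2 s.
At the end, for the whole second after the job is handed in: The plate lies flat (within 0.04 rad) on the floor of the tray (its underside within 4 mm of the tray's floor), its middle within 20 mm of the tray's and its length along the tray's within 0.2 rad, handle up, at rest and released (z of plate in the frame of tray between 0.002 and 0.009 m and horizontal distance between plate and tray below 0.02 m and angle between the y axis of plate and the y axis of tray, either way round below 0.2 rad and angle between plate's own z axis and vertical below 0.04 rad and linear speed of plate below 0.02 m/s and contact force between the fingers and plate below 0.2 N); the robot touches nothing.
It fails at once if the plate is tilted by more than 0.105 rad (6 degrees) while it is still on its pins ((horizontal distance between plate and nest below 0.03 m and z of plate in the frame of nest below 0.058 m) and angle between plate's own z axis and vertical above 0.105 rad).
It fails at once if the plate is touched by the gripper with more than 1 N while it is still on its pins ((horizontal distance between plate and nest below 0.03 m and z of plate in the frame of nest below 0.058 m) and contact force between any of the fingers, the arm and plate above 1 N).
It fails at once if a bystander (bottle, objective, slide box, filter box, jar, driver, clamp) is moved by more than 20 mm (distance of any of bottle, objective, slide_box, filter_box, jar, driver, clamp from where it was at the start of the episode above 0.02 m).
It also fails if it takes over 72 s, if anything falls off the work surface, if the arm or the gripper's body presses on something with over 40 N, if the wrist force passes 120 N, or if a joint passes its speed limit or range.

ROBOT

A 7-joint arm with a two-finger parallel gripper is mounted at the origin on the work surface. World frame = base frame: x ahead of the robot, y to its left, z up, the work surface at z = 0. Lengths are in mm, angles in rad, forces in N, time in s.
With the tool pointing down it reaches from about 425 to 975 mm from the base axis. Payload 16.7 kg.
Tool frame: the origin (TCP) lies between the finger pads; the fingertips stand tip_reach ahead of it and the grasp point (between the pads) lies 6 mm ahead of it (tip_reach is the distance from the TCP to the fingertips, in mm); z points along the fingers, y is the direction in which the jaws open and shut (so a half turn about z gives the same grasp; the last joint's range is limited). The gripper opens to 85 mm and grips with 20 to 120 N. Pads are 22 mm wide; open, the fingers measure 114 mm over their backs; the gripper's body (76 mm by 85 mm) begins 54 mm behind the grasp point. The pads swing forward as they close: fully open they stand 13 mm farther back than shut.
Start: joints at [-1.466, 0.426, 0.074, 1.606, -0.034, 1.111, -0.067], TCP at [170.143, 653.169, 256.302] pointing down, gripper open.
Joint ranges: [-2.85, 2.85], [-0.5, 2.14], [-1.23, 1.37], [0.21, 2.46], [-1.02, 4.16], [0.16, 2.05], [-2.73, 2.73]. Speed limits (rad/s): [1.89, 1.89, 2.39, 2.39, 3.01, 3.01, 3.01].

INTERFACE

Orientations are given as a unit quaternion [w, x, y, z].
In Python, from bench import * gives the robot as it stands.
- The arm moves only by the shell command python3 -m handwheel 'ROWS' [OPENING] [FORCE]. ROWS is JSON, a list of rows, each an object with "translation": the shift along the tool's x, y, z in cm, a list of three; "dr": the turn, a rotation vector about the tool's x, y, z in degrees, a list of three. In form: [{"translation": [dx, dy, dz], "dr": [ax, ay, az]}, ...]. A call has 1 to 12 rows; each row shifts and turns the pose as measured when the row begins, along the tool's axes as they then stand; what a row does not reach is not made up. A row lasts 1/8 s, in which the tool goes at most 62.5 mm and 10.7 degrees, less where a joint would pass 70% of its speed; a pose out of reach is approached as far as the arm can. A call with a gripper value outside its range is refused whole. OPENING is the opening, from -1 (shut) to 1 (fully open), set as the call begins (- or left out, the last holds). The fingers move at their own pace and stop on an object; FORCE is the grip in N (left out, the last holds). Time passes only in rows, so rows that do not move let the fingers close. It gives the time, the measured TCP pose, the force and the opening at its end, in the units of the state.
- state(): the state, without advancing time (a new reading comes with each control period).
- get_image(name): name is "side" or "top"; returns the picture (420x560x3 uint8, red, green, blue); there is no depth.
- camera_params(name): a dict with "fx", "fy", "cx", "cy" (pixels), "pose" (4x4, takes a point from camera to world coordinates). Camera axes: x right, y up, looking along -z (the intrinsics and any distortion apply to the point x, -y, -z); pixel columns grow to the right and rows downward; lengths in mm; the calibration is good to about 2 mm. A picture is of the moment at which its call begins. camera_params takes no time and is no camera call.
- close_job(): hands the job in, once; it reports no verdict.
The state is a dict: "time": time; "qpos": joint angles; "joint_vel": joint speeds; "joint_efforts": joint torques, N m; "eef_pos": TCP position; "eef_rot": TCP orientation; "wrist_force": force on the tool from outside, world axes, zero at the start; "ft_torque": the same for the moment, N m; "finger_gap": finger opening in mm.
Only numpy, scipy, OpenCV 4.12 (cv2) and the standard library are available. Lean on these libraries where they do the work, as an engineer would, in place of code of your own. Each camera call takes 0.05 s, during which the arm holds its last target. There are 200 camera calls.

## Working session

There is one attempt and no reset: what is moved stays moved. The work goes in short steps, Python scripts to look and compute and a shell command to move; the robot and the scene stay as the last step left them, time stands still between calls to the robot, and variables do not carry over. Pictures are saved under pics/ and viewed, about 8 in all and at most 12, crops included, and the job is handed in when it is done.

```bash
mkdir -p pics; ls; python3 - <<'E'
from bench import *
import cv2
s=state();print(s)
for n in("top","side"):
    print(n,camera_params(n)); im=get_image(n); cv2.imwrite(f"pics/{n}0.png",im[:,:,::-1])
E
```

```text
pics
{'time': 0.0, 'qpos': array([-1.46549499,  0.42671085,  0.07382687,  1.6066071 , -0.03409921,
        1.11079469, -0.06709926]), 'joint_vel': array([-0.0011314 ,  0.00112059, -0.00105332, -0.00214221, -0.00028942,
       -0.00047015,  0.00141957]), 'joint_efforts': array([ 7.22101231e-04, -9.49865913e+01,  3.76074180e+00, -4.63470268e+01,
        1.93171139e-02,  1.07061124e-02, -3.99639737e-05]), 'eef_pos': array([170.05297331, 652.84140521, 255.62392728]), 'eef_rot': array([-3.90047083e-05,  1.27060597e-01,  9.91894756e-01, -6.29510890e-04]), 'wrist_force': array([-0.18441926, -0.08677617, -0.57238405]), 'ft_torque': array([-0.0057894 ,  0.01546137,  0.0111287 ]), 'finger_gap': 85.76863758496579}
top {'fx': 403.5828598899935, 'fy': 403.5828598899935, 'cx': 286.12561825969937, 'cy': 206.34118047435513, 'pose': array([[-6.94202332e-03,  9.96460879e-01, -8.37706683e-02,
         3.87456804e+02],
       [-9.99671555e-01, -4.84882661e-03,  2.51648610e-02,
        -2.89584692e+01],
       [ 2.46696101e-02,  8.39178494e-02,  9.96167257e-01,
         1.21922165e+03],
       [ 0.00000000e+00,  0.00000000e+00,  0.00000000e+00,
         1.00000000e+00]])}
side {'fx': 448.4690992629396, 'fy': 448.4690992629396, 'cx': 283.8132015770803, 'cy': 210.882019720472, 'pose': array([[-9.98554272e-01,  3.19371221e-02, -4.32363895e-02,
         4.26971582e+02],
       [-5.35021578e-02, -5.12934069e-01,  8.56759103e-01,
         8.09773693e+02],
       [ 5.18500294e-03,  8.57833702e-01,  5.13901211e-01,
         6.03480870e+02],
       [ 0.00000000e+00,  0.00000000e+00,  0.00000000e+00,
         1.00000000e+00]])}
```

View pics/top0.png

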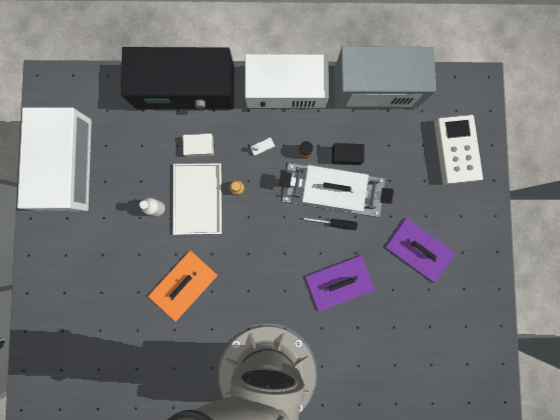

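View pics/side0.png

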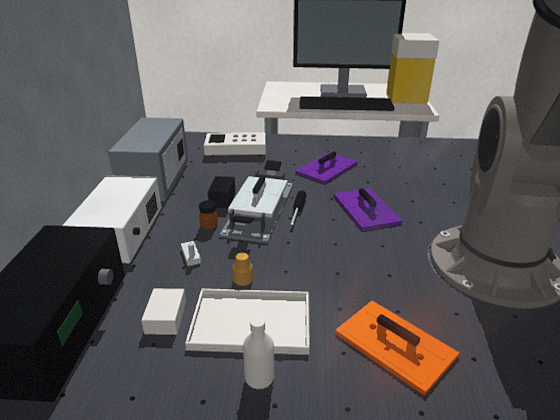

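The top view shows the nest with the plate around (335,188), with levers at about (285,182) and (387,196). The tray is at (197,199), the jar is next to the nest's left lever at (306,150), and the objective is at (236,187). I'll enlarge these.

```bash
cat > h.py <<'E'
from bench import *
import numpy as np, cv2
def proj(n,P):
    c=camera_params(n);T=np.linalg.inv(c["pose"]);p=np.c_[np.atleast_2d(P),np.ones(len(np.atleast_2d(P)))]@T.T
    return np.c_[c["cx"]+c["fx"]*p[:,0]/-p[:,2],c["cy"]+c["fy"]*-p[:,1]/-p[:,2]]
def ray(n,u,v,z):
    c=camera_params(n);d=c["pose"][:3,:3]@np.array([(u-c["cx"])/c["fx"],-(v-c["cy"])/c["fy"],-1]);o=c["pose"][:3,3]
    return (o+d*(z-o[2])/d[2]).round(1)
def crop(src,dst,x0,y0,w,h,k):
    im=cv2.imread(src)[y0:y0+h,x0:x0+w];im=cv2.resize(im,None,fx=k,fy=k,interpolation=cv2.INTER_CUBIC)
    for i in range(0,w,10):cv2.line(im,(i*k,0),(i*k,8 if (x0+i)%50 else 20),(0,0,255),1)
    for i in range(0,h,10):cv2.line(im,(0,i*k),(8 if (y0+i)%50 else 20,i*k),(0,0,255),1)
    cv2.imwrite(dst,im)
E
python3 -c "
from h import *
crop('pics/top0.png','pics/c1.png',270,130,130,100,6)
crop('pics/top0.png','pics/c2.png',130,120,130,120,5)"
```

```text
(no output)
```

View pics/c1.png

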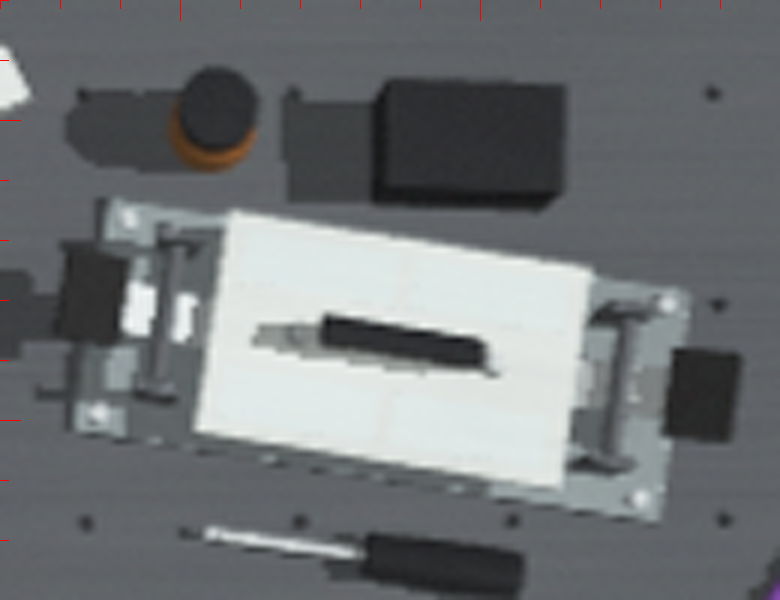

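View pics/c2.png

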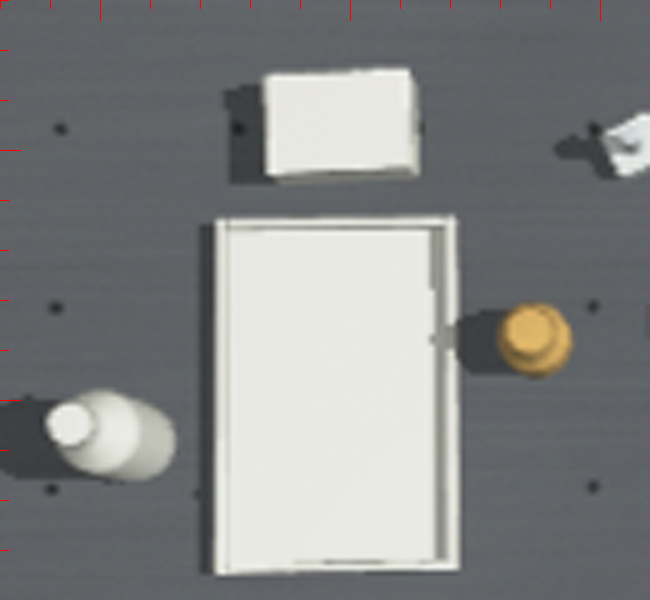

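```bash
python3 -c "
from h import *
f=lambda p,x0,y0,k,z:np.array([ray('top',(a+.5)/k-.5+x0,(b+.5)/k-.5+y0,z)[:2] for a,b in p])
for nm,p,a,z in [('plate',[(232,210),(593,268),(562,488),(194,432)],(270,130,6),46),('foot',[(105,200),(690,292),(660,520),(72,430)],(270,130,6),8),('tray',[(216,217),(455,215),(459,569),(215,573)],(130,120,5),17)]:
    q=f(p,*a,z);print(nm,q.tolist(),'c',q.mean(0),'sides',[np.linalg.norm(q[i]-q[i-1]).round() for i in range(4)])
    for i in range(4):
        d=q[i]-q[i-1];print(np.degrees(np.arctan2(d[1],d[0])).round(1),end=' ')
    print()
print('bar',f([(322,328),(486,356)],270,130,6,80))
print('pads',f([(95,297),(704,395)],270,130,6,62))
print('jar',f([(217,110)],270,130,6,60),'obj',f([(530,330)],130,120,5,62),'bottle',f([(70,424)],130,120,5,125),'sbox',f([(340,122)],130,120,5,35),'driver',f([(365,555)],270,130,6,20),'fbox',f([(470,135)],270,130,6,50),'clamp',f([(645,145)],130,120,5,20))
"
```

```text
plate [[609.3, -124.7], [580.0, -302.3], [471.6, -284.5], [499.9, -104.9]] c [ 540.2 -204.1] sides [np.float64(111.0), np.float64(180.0), np.float64(110.0), np.float64(182.0)]
-10.3 -99.4 170.7 81.0 
foot [[621.8, -63.4], [573.8, -360.4], [457.9, -342.0], [504.8, -46.0]] c [ 539.575 -202.95 ] sides [np.float64(118.0), np.float64(301.0), np.float64(117.0), np.float64(300.0)]
-8.5 -99.2 171.0 81.0 
tray [[620.5, 279.5], [621.4, 136.8], [409.1, 133.0], [407.6, 276.5]] c [514.65 206.45] sides [np.float64(213.0), np.float64(143.0), np.float64(212.0), np.float64(144.0)]
0.8 -89.6 -179.0 90.6 
bar [[ 546.  -164.1]
 [ 532.3 -242.2]]
pads [[ 564.   -56.7]
 [ 515.2 -351.1]]
jar [[ 656.  -116.8]] obj [[545.5  87. ]] bottle [[486.6 328.2]] sbox [[674.  202.7]] driver [[ 440.6 -191. ]] fbox [[ 645.7 -242.1]] clamp [[663.4  22.5]]
```

```bash
cat >> h.py <<'E'
from scipy.spatial.transform import Rotation as R
def plan(x,y,z,yawy,n=None,smax=50,amax=10):
    """rows (cm,deg, tool axes) from the present pose to TCP x,y,z, tool y at world yaw (deg), pointing down"""
    s=state();p=s["eef_pos"];q=s["eef_rot"];r=R.from_quat([q[1],q[2],q[3],q[0]])
    a=np.radians(yawy);Y=np.array([np.cos(a),np.sin(a),0]);Z=np.array([0,0,-1.]);g=R.from_matrix(np.c_[np.cross(Y,Z),Y,Z])
    v=(r.inv()*g).as_rotvec(degrees=True);d=np.array([x,y,z])-p
    n=n or int(np.ceil(max(np.linalg.norm(d)/smax,np.linalg.norm(v)/amax,1)))
    print("t",round(s["time"],2),"p",p.round(1),"F",s["wrist_force"].round(1),"gap",round(s["finger_gap"],1),"total rot",v.round(1),"n",n)
    for i in range(n):
        ri=r*R.from_rotvec(v*i/n,degrees=True)
        print((ri.inv().apply(d/n)/10).round(2).tolist(),(v/n).round(1).tolist())
E
python3 - <<'E'
import bench;print([n for n in dir(bench) if n[0]!='_'],getattr(bench,'tip_reach',None))
from h import *
plan(555,-53,250,-9)
E
```

```text
['PlanningError', 'camera_params', 'close_job', 'get_image', 'state', 'tip_reach'] 25.0
t 0.1 p [170.1 652.9 255.7] F [-0.6  0.6 -0.5] gap 85.4 total rot [-0.   0.1 84.4] n 17
[-3.24, -3.45, 0.04] [-0.0, 0.0, 5.0]
[-3.52, -3.15, 0.04] [-0.0, 0.0, 5.0]
[-3.78, -2.84, 0.04] [-0.0, 0.0, 5.0]
[-4.02, -2.5, 0.04] [-0.0, 0.0, 5.0]
[-4.22, -2.14, 0.04] [-0.0, 0.0, 5.0]
[-4.39, -1.77, 0.04] [-0.0, 0.0, 5.0]
[-4.52, -1.38, 0.04] [-0.0, 0.0, 5.0]
[-4.63, -0.99, 0.04] [-0.0, 0.0, 5.0]
[-4.69, -0.58, 0.04] [-0.0, 0.0, 5.0]
[-4.73, -0.17, 0.03] [-0.0, 0.0, 5.0]
[-4.72, 0.24, 0.03] [-0.0, 0.0, 5.0]
[-4.69, 0.64, 0.03] [-0.0, 0.0, 5.0]
[-4.61, 1.05, 0.03] [-0.0, 0.0, 5.0]
[-4.5, 1.44, 0.03] [-0.0, 0.0, 5.0]
[-4.36, 1.83, 0.03] [-0.0, 0.0, 5.0]
[-4.19, 2.2, 0.03] [-0.0, 0.0, 5.0]
[-3.98, 2.55, 0.03] [-0.0, 0.0, 5.0]
```

```bash
python3 -m handwheel '[{"translation":[-3.2,-3.5,0],"dr":[0,0,5]},{"translation":[-3.5,-3.2,0],"dr":[0,0,5]},{"translation":[-3.8,-2.8,0],"dr":[0,0,5]},{"translation":[-4,-2.5,0],"dr":[0,0,5]},{"translation":[-4.2,-2.1,0],"dr":[0,0,5]},{"translation":[-4.4,-1.8,0],"dr":[0,0,5]},{"translation":[-4.5,-1.4,0],"dr":[0,0,5]},{"translation":[-4.6,-1,0],"dr":[0,0,5]},{"translation":[-4.7,-0.6,0],"dr":[0,0,5]},{"translation":[-4.7,-0.2,0],"dr":[0,0,5]},{"translation":[-4.7,0.2,0],"dr":[0,0,5]},{"translation":[-4.7,0.6,0],"dr":[0,0,5]}]' -1 40; python3 -c "
from h import *
plan(564,-53,150,-9)"
```

```text
time: 1.6
eef_pos: [435.1, 134.8, 253.8]
eef_rot: [-0.0, 0.617, 0.787, -0.002]
wrist_force: [0.9, 0.3, 0.0]
finger_gap: 0.0
t 1.6 p [435.1 134.8 253.8] F [0.9 0.3 0. ] gap 0.0 total rot [-0.2  0.2 22.8] n 6
[-3.55, 1.35, 1.73] [-0.0, 0.0, 3.8]
[-3.45, 1.58, 1.73] [-0.0, 0.0, 3.8]
[-3.34, 1.8, 1.73] [-0.0, 0.0, 3.8]
[-3.21, 2.02, 1.73] [-0.0, 0.0, 3.8]
[-3.07, 2.23, 1.73] [-0.0, 0.0, 3.8]
[-2.92, 2.42, 1.73] [-0.0, 0.0, 3.8]
```

```bash
python3 -m handwheel '[{"translation":[-3.6,1.4,1.7],"dr":[0,0,3.8]},{"translation":[-3.5,1.6,1.7],"dr":[0,0,3.8]},{"translation":[-3.3,1.8,1.7],"dr":[0,0,3.8]},{"translation":[-3.2,2.0,1.7],"dr":[0,0,3.8]},{"translation":[-3.1,2.2,1.7],"dr":[0,0,3.8]},{"translation":[-2.9,2.4,1.7],"dr":[0,0,3.8]},{"translation":[0,0,2],"dr":[0,0,0]},{"translation":[0,0,2],"dr":[0,0,0]}]'; python3 -c "
from h import *
plan(564,-53,104,-9)
for n,b in(('side',(200,150,120,100)),('top',(270,130,130,100))):
    im=get_image(n);cv2.imwrite('pics/%s1.png'%n,im[:,:,::-1])
    crop('pics/%s1.png'%n,'pics/%s1c.png'%n,*b,4)
a=cv2.imread('pics/side1c.png');b=cv2.imread('pics/top1c.png');w=520;a=cv2.copyMakeBorder(a,0,0,0,w-a.shape[1],0)
cv2.imwrite('pics/m1.png',cv2.resize(np.vstack([a,b]),None,fx=.75,fy=.75))"
```

```text
time: 2.6
eef_pos: [567.2, -63.7, 107.6]
eef_rot: [0.001, 0.766, 0.643, -0.001]
wrist_force: [-0.5, 1.1, 0.6]
finger_gap: 0.1
t 2.6 p [567.2 -63.7 107.6] F [-0.5  1.1  0.6] gap 0.1 total rot [-0.   0.2 -1. ] n 1
[1.0, -0.5, 0.36] [-0.0, 0.2, -1.0]
```

View pics/m1.png

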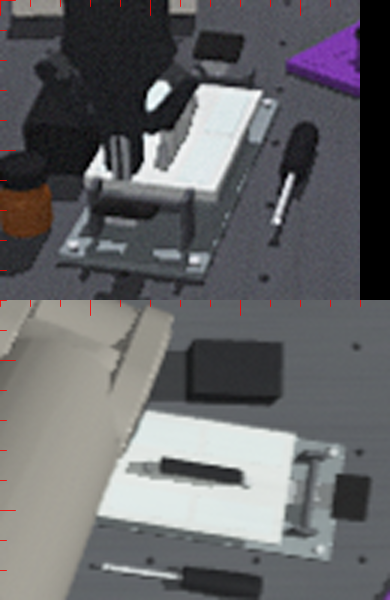

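Side view: the shut fingers are above lever a, slightly inboard of the pad, and clear of the jar. I'll shift outward and come down to contact.

```bash
python3 -m handwheel '[{"translation":[1.1,-0.5,0],"dr":[0,0,-1]},{"translation":[0,0,0],"dr":[0,0,0]},{"translation":[0,0,1],"dr":[0,0,0]},{"translation":[0,0,0],"dr":[0,0,0]}]'; python3 -c "
from h import *
plan(564,-52,92,-9)"
```

```text
time: 3.2
eef_pos: [563.2, -48.9, 98.0]
eef_rot: [0.0, 0.759, 0.651, -0.001]
wrist_force: [-0.5, 0.5, -0.1]
finger_gap: 0.2
t 3.2 p [563.2 -48.9  98. ] F [-0.5  0.5 -0.1] gap 0.2 total rot [-0.1  0.1  0.2] n 1
[-0.3, 0.13, 0.6] [-0.1, 0.1, 0.2]
```

```bash
python3 -m handwheel '[{"translation":[-0.3,0.1,0.4],"dr":[0,0,0]},{"translation":[0,0,0.4],"dr":[0,0,0]}]'|egrep 'pos|force'; python3 -m handwheel '[{"translation":[0,0,0.4],"dr":[0,0,0]}]'|egrep 'pos|force';python3 -m handwheel '[{"translation":[0,0,0.3],"dr":[0,0,0]}]'|egrep 'pos|force'
```

```text
eef_pos: [564.1, -52.5, 90.0]
wrist_force: [-0.6, 2.4, 9.8]
eef_pos: [564.5, -52.3, 86.0]
wrist_force: [-1.3, 2.2, 9.9]
eef_pos: [564.8, -51.8, 83.2]
wrist_force: [-2.9, 5.9, 12.0]
```

```bash
python3 -m handwheel '[{"translation":[0,0,0.4],"dr":[0,0,0]},{"translation":[0,0,0],"dr":[0,0,0]}]'|egrep 'pos|force'; python3 -m handwheel '[{"translation":[0,0,-3],"dr":[0,0,0]},{"translation":[0,0,-3],"dr":[0,0,0]},{"translation":[-5,0,0],"dr":[0,0,0]},{"translation":[-5,0,0],"dr":[0,0,0]},{"translation":[-5,0,0],"dr":[0,0,0]},{"translation":[-5,0,0],"dr":[0,0,0]},{"translation":[-5,0,0],"dr":[0,0,0]},{"translation":[-4,0,0],"dr":[0,0,0]},{"translation":[0,0,0],"dr":[0,0,0]}]'; python3 -c "
from h import *
plan(516,-355.5,100,-9)"
```

```text
eef_pos: [565.1, -51.0, 79.3]
wrist_force: [-0.1, -0.0, 1.8]
time: 5.08
eef_pos: [520.0, -347.0, 139.0]
eef_rot: [-0.0, 0.758, 0.652, 0.0]
wrist_force: [-0.1, -0.6, -0.2]
finger_gap: -0.1
t 5.08 p [ 520. -347.  139.] F [-0.1 -0.6 -0.2] gap -0.1 total rot [ 0.  -0.   0.3] n 1
[-0.91, -0.27, 3.9] [0.0, -0.0, 0.3]
```

```bash
python3 -m handwheel '[{"translation":[-0.9,-0.3,2.2],"dr":[0,0,0]},{"translation":[0,0,2.2],"dr":[0,0,0]},{"translation":[0,0,0.5],"dr":[0,0,0]},{"translation":[0,0,0.4],"dr":[0,0,0]}]'|egrep 'pos|force'; python3 -m handwheel '[{"translation":[0,0,0.5],"dr":[0,0,0]},{"translation":[0,0,0.4],"dr":[0,0,0]},{"translation":[0,0,0.2],"dr":[0,0,0]}]' |egrep 'pos|force'; python3 -c "
from h import *
for n,b in(('side',(200,150,120,100)),('top',(270,130,130,100))):
    im=get_image(n);cv2.imwrite('pics/%s2.png'%n,im[:,:,::-1])
crop('pics/side2.png','pics/m2.png',200,140,120,100,6)"
```

```text
eef_pos: [515.6, -356.0, 82.9]
wrist_force: [-2.1, -4.0, 13.4]
eef_pos: [515.3, -357.9, 72.5]
wrist_force: [-3.2, 0.5, 13.2]
```

View pics/m2.png

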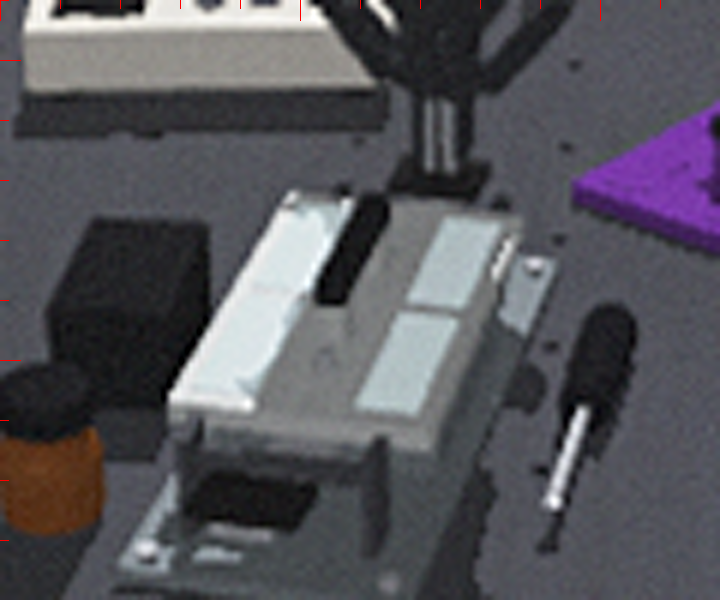

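```bash
python3 -m handwheel '[{"translation":[0,0,-4],"dr":[0,0,0]},{"translation":[0,0,-4],"dr":[0,0,0]},{"translation":[5,0.1,0],"dr":[0,0,0]},{"translation":[5,0,0],"dr":[0,0,0]},{"translation":[5,0,0],"dr":[0,0,0]},{"translation":[5,0,0],"dr":[0,0,0]},{"translation":[5,0,0],"dr":[0,0,0]},{"translation":[4.5,0,0],"dr":[0,0,0]},{"translation":[0,0,0],"dr":[0,0,0]}]'; python3 -c "
from h import *
plan(564,-53,90,-9,n=1)"
```

```text
time: 7.18
eef_pos: [559.2, -50.9, 149.3]
eef_rot: [-0.0, 0.756, 0.655, -0.002]
wrist_force: [-0.5, -1.0, 0.5]
finger_gap: 0.2
t 7.17 p [559.2 -50.9 149.3] F [-0.5 -1.   0.5] gap 0.2 total rot [-0.2  0.2  0.8] n 1
[-0.13, 0.52, 5.93] [-0.2, 0.2, 0.8]
```

Down to TCP z ≈ 68.

```bash
python3 -m handwheel '[{"translation":[-0.1,0.5,3],"dr":[0,0,0.8]},{"translation":[0,0,3],"dr":[0,0,0]},{"translation":[0,0,0.7],"dr":[0,0,0]},{"translation":[0,0,0.5],"dr":[0,0,0]}]'|egrep 'pos|force'; python3 -m handwheel '[{"translation":[0,0,0.4],"dr":[0,0,0]},{"translation":[0,0,0.4],"dr":[0,0,0]},{"translation":[0,0,0],"dr":[0,0,0]}]' |egrep 'pos|force'
```

```text
eef_pos: [563.9, -52.5, 76.1]
wrist_force: [-0.4, 8.0, 15.0]
eef_pos: [564.4, -52.1, 71.1]
wrist_force: [0.1, 0.0, 1.0]
```

```bash
python3 -m handwheel '[{"translation":[0,0,0.4],"dr":[0,0,0]},{"translation":[0,0,0],"dr":[0,0,0]}]'|egrep 'pos|force'; python3 -m handwheel '[{"translation":[0,0,-4],"dr":[0,0,0]},{"translation":[0,0,-4.2],"dr":[0,0,0]},{"translation":[-5,0,0],"dr":[0,0,0]},{"translation":[-5,0,0],"dr":[0,0,0]},{"translation":[-5,0,0],"dr":[0,0,0]},{"translation":[-5,0,0],"dr":[0,0,0]},{"translation":[-5,0,0],"dr":[0,0,0]},{"translation":[-4.5,0,0],"dr":[0,0,0]},{"translation":[0,0,0],"dr":[0,0,0]}]'|egrep 'pos|force'; python3 -c "
from h import *
plan(516,-355,90,-9,n=1)"
```

```text
eef_pos: [565.1, -52.5, 68.7]
wrist_force: [-0.5, -0.2, -0.0]
eef_pos: [519.6, -354.9, 156.6]
wrist_force: [0.5, 0.1, 0.0]
t 9.43 p [ 519.6 -354.9  156.6] F [0.5 0.1 0. ] gap -0.2 total rot [0.4 0.  0.2] n 1
[-0.06, -0.41, 6.66] [0.4, 0.0, 0.2]
```

```bash
python3 -m handwheel '[{"translation":[-0.1,-0.4,4],"dr":[0,0,0]},{"translation":[0,0,3.9],"dr":[0,0,0]},{"translation":[0,0,0.5],"dr":[0,0,0]},{"translation":[0,0,0.4],"dr":[0,0,0]}]'|egrep 'pos|force'; python3 -m handwheel '[{"translation":[0,0,0.3],"dr":[0,0,0]},{"translation":[0,0,0.3],"dr":[0,0,0]},{"translation":[0,0,0],"dr":[0,0,0]}]' |egrep 'pos|force'
```

```text
eef_pos: [517.2, -355.4, 69.6]
wrist_force: [-5.8, 0.4, 16.9]
eef_pos: [517.9, -355.5, 69.0]
wrist_force: [0.2, -0.5, -0.1]
```

```bash
python3 -m handwheel '[{"translation":[-0.1,0,0.4],"dr":[0,0,0]},{"translation":[0,0,0.3],"dr":[0,0,0]}]'|egrep 'pos|force'
```

```text
eef_pos: [518.9, -356.2, 64.6]
wrist_force: [-7.6, 3.9, 15.0]
```

```bash
python3 -m handwheel '[{"translation":[0,0,-4.5],"dr":[0,0,0]},{"translation":[0,0,-4.5],"dr":[0,0,0]},{"translation":[5,0.1,0],"dr":[0,0,0]},{"translation":[5,0,0],"dr":[0,0,0]},{"translation":[5,0,0],"dr":[0,0,0]},{"translation":[5,0,0],"dr":[0,0,0]},{"translation":[5,0,0],"dr":[0,0,0]},{"translation":[4.5,0,0],"dr":[0,0,0]},{"translation":[0,0,0],"dr":[0,0,0]}]' |egrep 'pos|force'; python3 -c "
from h import *
plan(564,-54,74,-9,n=1)"
```

```text
eef_pos: [567.5, -54.9, 162.6]
wrist_force: [-0.8, 0.0, 0.4]
t 11.68 p [567.5 -54.9 162.6] F [-0.8  0.   0.4] gap 0.0 total rot [ 1.3 -0.1  0.4] n 1
[0.03, -0.56, 8.85] [1.3, -0.1, 0.4]
```

```bash
python3 -m handwheel '[{"translation":[0,-0.5,4.5],"dr":[1.3,0,0.4]},{"translation":[0.1,0,4.3],"dr":[0,0,0]},{"translation":[0,0,0.5],"dr":[0,0,0]},{"translation":[0,0,0.5],"dr":[0,0,0]}]'|egrep 'pos|force'; python3 -m handwheel '[{"translation":[0,0,0.4],"dr":[0,0,0]},{"translation":[0,0,0.3],"dr":[0,0,0]}]'|egrep 'pos|force'
```

```text
eef_pos: [566.3, -54.5, 66.3]
wrist_force: [-4.0, 3.7, 21.1]
eef_pos: [566.5, -54.9, 63.1]
wrist_force: [-10.8, 5.3, 16.5]
```

```bash
python3 -m handwheel '[{"translation":[0,0,-4.8],"dr":[0,0,0]},{"translation":[0,0,-4.8],"dr":[0,0,0]},{"translation":[-5,0.1,0],"dr":[0,0,0]},{"translation":[-5,0,0],"dr":[0,0,0]},{"translation":[-5,0,0],"dr":[0,0,0]},{"translation":[-5,0,0],"dr":[0,0,0]},{"translation":[-5,0,0],"dr":[0,0,0]},{"translation":[-4.5,0,0],"dr":[0,0,0]},{"translation":[0,0,0],"dr":[0,0,0]}]'|egrep 'pos|force'; python3 -c "
from h import *
plan(516,-354,70,-9,n=1)"
```

```text
eef_pos: [521.9, -361.7, 179.0]
wrist_force: [-0.3, 1.0, 0.6]
t 13.55 p [ 521.9 -361.7  179. ] F [-0.3  1.   0.6] gap -0.2 total rot [ 1.5 -0.2 -0.2] n 1
[0.62, -1.0, 10.88] [1.5, -0.2, -0.2]
```

```bash
python3 -m handwheel '[{"translation":[0.6,-0.8,5],"dr":[1.5,0,0]},{"translation":[0,0,5],"dr":[0,0,0]},{"translation":[0,0,0.7],"dr":[0,0,0]},{"translation":[0,0,0.6],"dr":[0,0,0]}]'|egrep 'pos|force'; python3 -m handwheel '[{"translation":[0,0,0.5],"dr":[0,0,0]},{"translation":[0,0,0.4],"dr":[0,0,0]}]'|egrep 'pos|force';  python3 -c "
from h import *
for n in('side','top'):
    im=get_image(n);cv2.imwrite('pics/%s3.png'%n,im[:,:,::-1])
crop('pics/side3.png','pics/m3.png',200,140,120,100,6)"
```

```text
eef_pos: [519.5, -356.1, 71.4]
wrist_force: [-1.2, -0.3, 0.1]
eef_pos: [521.1, -356.6, 65.0]
wrist_force: [-0.4, 0.6, 3.2]
```

View pics/m3.png

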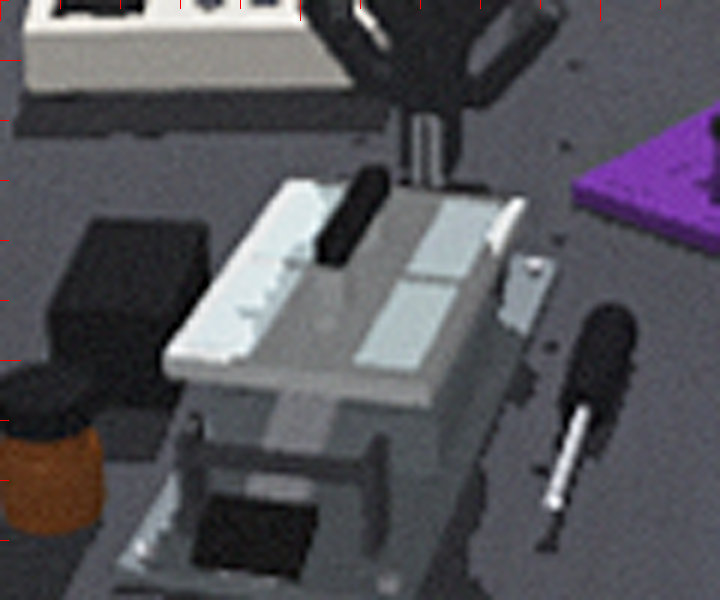

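```bash
python3 -m handwheel '[{"translation":[-0.1,-0.2,0.5],"dr":[0,0,0]},{"translation":[-0.1,-0.1,0.4],"dr":[0,0,0]}]'|egrep 'pos|force';  cat >> h.py <<'E'
from scipy.optimize import least_squares
L=np.array([[55,90,10],[-55,90,10],[-55,-90,10],[55,-90,10.]])
def fit(px,n='side',x0=(540,-203.5,50,0,-9),free=(2,3)):
    """px ordered as L; params x,y,z,pitch about plate x,yaw (deg)"""
    x0=np.array(x0,float);free=list(free)
    def res(v):
        x=x0.copy();x[free]=v
        P=R.from_euler('ZX',[x[4],x[3]],degrees=True).apply(L)+x[:3]
        return (proj(n,P)-px).ravel()
    r=least_squares(res,x0[free]);return r.x.round(2),r.fun.round(1)
E
python3 -c "
from h import *
c=lambda p:(np.array(p)+.5)/6-.5+[200,140]
px=c([(163,362),(432,398),(525,200),(290,182)])
print(fit(px));print(fit(px,free=(0,1,2,3)))
# check on the flat start picture c2
"
```

```text
eef_pos: [520.7, -358.2, 59.0]
wrist_force: [-1.4, 4.0, 16.2]
(array([57.42,  0.55]), array([ 1.5,  0.5,  1.1, -0.5,  0.9,  0.4,  0.9, -0.5]))
(array([ 541.77, -194.58,   61.95,    0.84]), array([ 0.1,  0.5,  0. , -0.5,  0.1,  0.5, -0.2, -0.5]))
```

```bash
python3 -m handwheel '[{"translation":[0,0,-4.8],"dr":[0,0,0]},{"translation":[0,0,-4.8],"dr":[0,0,0]},{"translation":[5,0.1,0],"dr":[0,0,0]},{"translation":[5,0,0],"dr":[0,0,0]},{"translation":[5,0,0],"dr":[0,0,0]},{"translation":[5,0,0],"dr":[0,0,0]},{"translation":[5,0,0],"dr":[0,0,0]},{"translation":[4.5,0,0],"dr":[0,0,0]},{"translation":[0,0,0],"dr":[0,0,0]}]' |egrep 'pos|force'; python3 -c "
from h import *
plan(564,-54,68,-9,n=1)"
```

```text
eef_pos: [570.6, -59.3, 164.1]
wrist_force: [-0.2, -0.6, -0.4]
t 15.78 p [570.6 -59.3 164.1] F [-0.2 -0.6 -0.4] gap -0.1 total rot [ 1.6 -0.2 -0.3] n 1
[0.38, -1.01, 9.59] [1.6, -0.2, -0.3]
```

```bash
python3 -m handwheel '[{"translation":[0.4,-0.9,4.6],"dr":[1.6,0,0]},{"translation":[0,0,4.6],"dr":[0,0,0]},{"translation":[0,0,0.6],"dr":[0,0,0]},{"translation":[0,0,0.5],"dr":[0,0,0]}]'|egrep 'pos|force'; python3 -m handwheel '[{"translation":[0,-0.1,0.4],"dr":[0,0,0]},{"translation":[0,-0.1,0.3],"dr":[0,0,0]}]'|egrep 'pos|force'
```

```text
eef_pos: [566.0, -55.7, 62.5]
wrist_force: [-2.6, 0.8, 21.5]
eef_pos: [566.0, -56.5, 59.9]
wrist_force: [-5.9, 3.7, 18.0]
```

```bash
python3 -m handwheel '[{"translation":[0,0,-5],"dr":[0,0,0]},{"translation":[0,0,-5],"dr":[0,0,0]},{"translation":[3,-5,-3],"dr":[0,0,0]},{"translation":[4,-4,-3],"dr":[0,0,0]},{"translation":[5,-2,0],"dr":[0,0,0]},{"translation":[0,0,0],"dr":[0,0,0]}]' 1 |egrep 'pos|force|gap';  python3 -c "
from h import *
for n in('side','top'):
    im=get_image(n);cv2.imwrite('pics/%s4.png'%n,im[:,:,::-1])
crop('pics/side4.png','pics/a.png',215,140,110,100,5)
crop('pics/top4.png','pics/b.png',270,140,130,90,5)
a=cv2.imread('pics/a.png');b=cv2.imread('pics/b.png')
crop('pics/side4.png','pics/m4a.png',215,140,110,100,7)
crop('pics/top4.png','pics/m4b.png',270,140,130,90,6)
"
```

```text
eef_pos: [480.9, 74.1, 230.0]
wrist_force: [0.5, -0.0, 1.0]
finger_gap: 85.5
```

View pics/m4a.png

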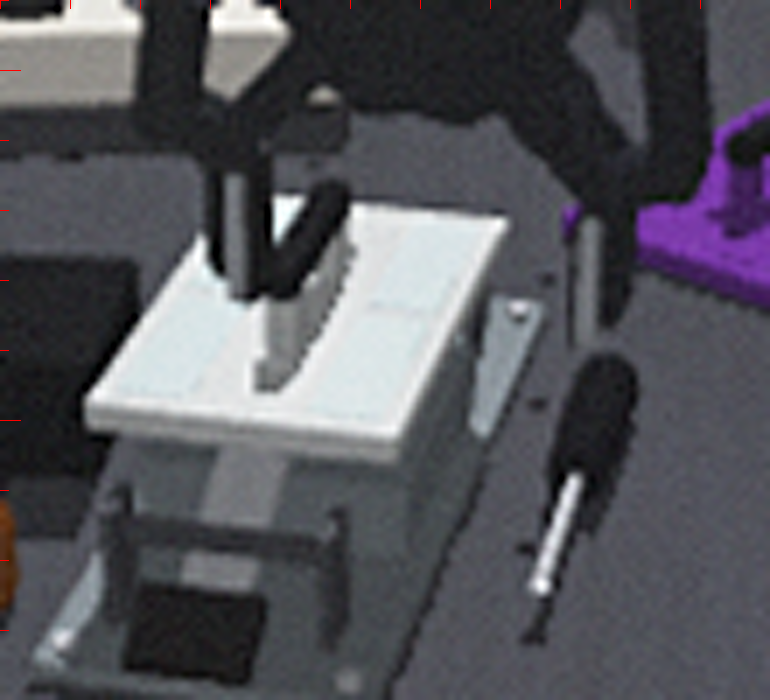

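View pics/m4b.png

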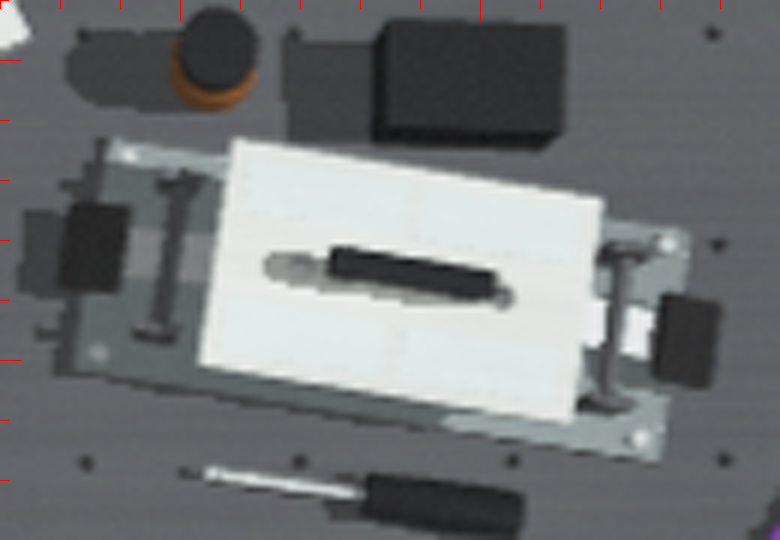

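```bash
python3 -c "
from h import *
T=(np.array([(233,138),(200,366),(574,422),(604,198)])+.5)/6-.5+[270,140]
S=(np.array([(85,402),(400,442),(510,222)])+.5)/7-.5+[215,140]
def res(x,full=False):
    P=R.from_euler('ZXY',[x[4],x[3],x[5]],degrees=True).apply(L)+x[:3]
    return np.r_[(proj('top',P)-T).ravel(),(proj('side',P[:3])-S).ravel()]
r=least_squares(res,[540,-203,60,0,-9,0]);print(r.x.round(2),r.fun.round(1))
x=r.x
f=lambda a,b:ray('top',(a+.5)/6-.5+270,(b+.5)/6-.5+140,105)
print('bar',f(329,262),f(497,285))
plan(540,-203,170,-9)
print(np.degrees(state()['qpos']).round())
"
```

```text
[ 541.49 -203.31   65.09    0.92   -9.2    -0.84] [ 0.3 -0.3 -0.  -0.5 -0.3 -0.1 -0.  -0.4  0.7  0.1  0.2 -0.   0.1 -0. ]
bar [ 545.3 -164.5  105. ] [ 534.3 -242.8  105. ]
t 17.38 p [481.6  70.6 229.7] F [-0.2 -0.2  0.4] gap 85.5 total rot [ 1.1 -0.8 -1.1] n 6
[-4.33, 1.74, 0.96] [0.2, -0.1, -0.2]
[-4.34, 1.73, 0.97] [0.2, -0.1, -0.2]
[-4.34, 1.72, 0.97] [0.2, -0.1, -0.2]
[-4.34, 1.71, 0.98] [0.2, -0.1, -0.2]
[-4.35, 1.7, 0.98] [0.2, -0.1, -0.2]
[-4.35, 1.69, 0.99] [0.2, -0.1, -0.2]
[-57.   9.  46. 120.  -9.  53. -16.]
```

```bash
python3 -m handwheel '[{"translation":[-4.3,1.7,0.8],"dr":[0.2,-0.1,-0.2]},{"translation":[-4.3,1.7,0.8],"dr":[0.2,-0.1,-0.2]},{"translation":[-4.3,1.7,0.8],"dr":[0.2,-0.1,-0.2]},{"translation":[-4.3,1.7,0.8],"dr":[0.2,-0.1,-0.2]},{"translation":[-4.3,1.7,0.8],"dr":[0.2,-0.1,-0.2]},{"translation":[-3.5,1.5,0.8],"dr":[0,0,0]},{"translation":[0,0,0],"dr":[0,0,0]}]' 1 |egrep 'pos|force|gap'; python3 -c "
from h import *
plan(540.5,-203.5,150,-9.2,n=1)"
```

```text
eef_pos: [539.2, -213.2, 182.3]
wrist_force: [-1.0, -0.6, -1.0]
finger_gap: 85.7
t 18.25 p [ 539.2 -213.2  182.3] F [-1.  -0.6 -1. ] gap 85.7 total rot [ 0.3 -0.2 -0.7] n 1
[0.97, -0.06, 3.24] [0.3, -0.2, -0.7]
```

```bash
python3 -m handwheel '[{"translation":[1,-0.1,1.6],"dr":[0.3,-0.2,-0.7]},{"translation":[0,0,1.6],"dr":[0,0,0]},{"translation":[0,0,0],"dr":[0,0,0]}]' |egrep 'pos|force|gap'; python3 -c "
from h import *
plan(540.5,-203.5,110,-9.2,n=2)"
```

```text
eef_pos: [539.2, -202.7, 148.4]
wrist_force: [-0.6, -0.3, 0.6]
finger_gap: 85.4
t 18.62 p [ 539.2 -202.7  148.4] F [-0.6 -0.3  0.6] gap 85.4 total rot [-0. -0.  0.] n 2
[-0.03, 0.07, 1.92] [-0.0, -0.0, 0.0]
[-0.03, 0.07, 1.92] [-0.0, -0.0, 0.0]
```

```bash
python3 -m handwheel '[{"translation":[0,0.1,1.9],"dr":[0,0,0]},{"translation":[0,0,1.9],"dr":[0,0,0]},{"translation":[0,0,0],"dr":[0,0,0]}]' |egrep 'pos|force|gap'; python3 -m handwheel '[{"translation":[0,0,0],"dr":[0,0,0]},{"translation":[0,0,0],"dr":[0,0,0]},{"translation":[0,0,0],"dr":[0,0,0]},{"translation":[0,0,0],"dr":[0,0,0]},{"translation":[0,0,0],"dr":[0,0,0]},{"translation":[0,0,0],"dr":[0,0,0]}]' -1 70 |egrep 'pos|force|gap'
```

```text
eef_pos: [540.3, -201.5, 107.9]
wrist_force: [0.2, -0.6, 0.2]
finger_gap: 85.4
eef_pos: [541.0, -202.0, 109.2]
wrist_force: [0.2, -0.4, -1.5]
finger_gap: 13.0
```

```bash
python3 -m handwheel '[{"translation":[0,0,-1],"dr":[0,0,0]},{"translation":[0,0,-2],"dr":[0,0,0]},{"translation":[0,0,-3.5],"dr":[0,0,0]},{"translation":[0,0,-3.5],"dr":[0,0,0]},{"translation":[0,0,0],"dr":[0,0,0]}]' |egrep 'pos|force|gap'; python3 -c "
from h import *
plan(514.5,206.5,200,90.8,n=14)"
```

```text
eef_pos: [540.0, -202.4, 215.5]
wrist_force: [-0.0, -0.3, -6.2]
finger_gap: 12.7
t 20.38 p [ 540.  -202.4  215.5] F [-0.  -0.3 -6.2] gap 12.7 total rot [   0.1   -0.  -100. ] n 14
[2.85, -0.65, 0.11] [0.0, -0.0, -7.1]
[2.91, -0.29, 0.11] [0.0, -0.0, -7.1]
[2.93, 0.08, 0.11] [0.0, -0.0, -7.1]
[2.89, 0.44, 0.11] [0.0, -0.0, -7.1]
[2.82, 0.8, 0.11] [0.0, -0.0, -7.1]
[2.69, 1.14, 0.11] [0.0, -0.0, -7.1]
[2.53, 1.47, 0.11] [0.0, -0.0, -7.1]
[2.33, 1.77, 0.11] [0.0, -0.0, -7.1]
[2.09, 2.05, 0.11] [0.0, -0.0, -7.1]
[1.82, 2.29, 0.11] [0.0, -0.0, -7.1]
[1.52, 2.5, 0.11] [0.0, -0.0, -7.1]
[1.2, 2.67, 0.11] [0.0, -0.0, -7.1]
[0.86, 2.8, 0.11] [0.0, -0.0, -7.1]
[0.5, 2.88, 0.11] [0.0, -0.0, -7.1]
```

```bash
python3 -m handwheel '[{"translation":[2.9,-0.7,0.1],"dr":[0,0,-7.1]},{"translation":[2.9,-0.3,0.1],"dr":[0,0,-7.1]},{"translation":[2.9,0.1,0.1],"dr":[0,0,-7.1]},{"translation":[2.9,0.4,0.1],"dr":[0,0,-7.1]},{"translation":[2.8,0.8,0.1],"dr":[0,0,-7.1]},{"translation":[2.7,1.1,0.1],"dr":[0,0,-7.1]},{"translation":[2.5,1.5,0.1],"dr":[0,0,-7.1]},{"translation":[2.3,1.8,0.1],"dr":[0,0,-7.1]},{"translation":[2.1,2.1,0.1],"dr":[0,0,-7.1]},{"translation":[1.8,2.3,0.1],"dr":[0,0,-7.1]},{"translation":[1.5,2.5,0.1],"dr":[0,0,-7.1]},{"translation":[1.2,2.7,0.1],"dr":[0,0,-7.1]}]' |egrep 'pos|force|gap'; python3 -c "
from h import *
plan(514.5,206.5,190,90.8)"
```

```text
eef_pos: [505.5, 156.7, 198.4]
wrist_force: [-0.4, 0.4, -5.3]
finger_gap: 12.5
t 21.88 p [505.5 156.7 198.4] F [-0.4  0.4 -5.3] gap 12.5 total rot [ -0.1  -0.5 -12.2] n 2
[0.05, 2.53, 0.41] [-0.1, -0.2, -6.1]
[-0.22, 2.52, 0.41] [-0.1, -0.2, -6.1]
```

```bash
python3 -m handwheel '[{"translation":[0.1,2.5,0],"dr":[0,0,-6]},{"translation":[-0.2,2.3,0],"dr":[0,-0.4,-6]},{"translation":[0,0,0],"dr":[0,0,0]}]' |egrep 'pos|force|gap'; python3 -c "
from h import *
plan(514.5,206.5,120,90.8,n=3)"
```

```text
eef_pos: [511.4, 207.4, 196.2]
wrist_force: [0.2, -0.5, -6.4]
finger_gap: 12.6
t 22.25 p [511.4 207.4 196.2] F [ 0.2 -0.5 -6.4] gap 12.6 total rot [-0.1 -0.3  0.4] n 3
[-0.12, -0.03, 2.54] [-0.0, -0.1, 0.1]
[-0.11, -0.03, 2.54] [-0.0, -0.1, 0.1]
[-0.11, -0.03, 2.54] [-0.0, -0.1, 0.1]
```

```bash
python3 -m handwheel '[{"translation":[-0.2,0,3],"dr":[0,-0.3,0.4]},{"translation":[-0.1,0,3],"dr":[0,0,0]},{"translation":[0,0,3],"dr":[0,0,0]},{"translation":[0,0,2],"dr":[0,0,0]},{"translation":[0,0,0],"dr":[0,0,0]}]' |egrep 'pos|force|gap'; python3 -c "
from h import *
plan(514.5,206.5,60,90.8,n=3)
im=get_image('side');cv2.imwrite('pics/side5.png',im[:,:,::-1])
crop('pics/side5.png','pics/m5.png',140,220,200,160,4)"
```

```text
eef_pos: [512.6, 203.5, 81.7]
wrist_force: [-0.1, -0.8, -4.9]
finger_gap: 12.8
t 22.88 p [512.6 203.5  81.7] F [-0.1 -0.8 -4.9] gap 12.8 total rot [-0.3 -0.2 -0.4] n 3
[-0.07, 0.1, 0.72] [-0.1, -0.1, -0.1]
[-0.06, 0.1, 0.72] [-0.1, -0.1, -0.1]
[-0.06, 0.1, 0.72] [-0.1, -0.1, -0.1]
```

View pics/m5.png

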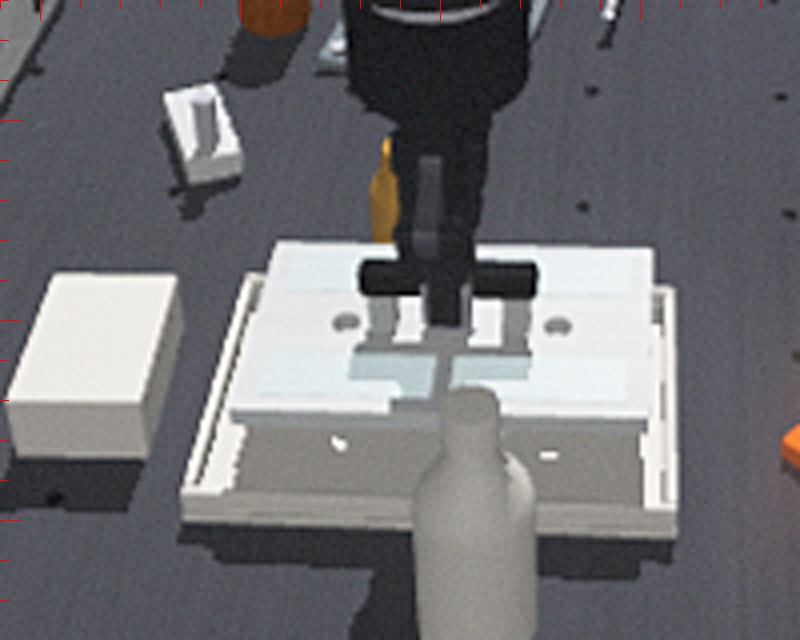

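```bash
python3 -c "
from h import *
c=lambda p:(np.array(p)+.5)/4-.5+[140,220]
px=c([(648,412),(653,248),(277,241),(231,410)])
print(fit(px,x0=(514,206,40,0,90.8),free=(0,1,2,3,4)))
# tray rim top outer corners: near left, near right, far right, far left
for u,v in c([(183,488),(677,501),(674,287),(245,273)]): print(ray('side',u,v,17))"
```

```text
(array([513.23, 199.  ,  35.84,   1.8 ,  90.5 ]), array([ 0.3,  0.5, -0.4, -0.5,  0.3,  0.5, -0.2, -0.5]))
[621.  276.7  17. ]
[410.1 271.6  17. ]
[412.4 135.4  17. ]
[624.  137.7  17. ]
```

The plate is level over the tray, with margin on all sides. It needs to shift about 2.5 mm in x and 3 mm in y before lowering.

```bash
python3 -m handwheel '[{"translation":[-0.3,0.3,0.3],"dr":[-0.2,-0.2,0]},{"translation":[0,0,1.2],"dr":[0,0,0]},{"translation":[0,0,0],"dr":[0,0,0]}]' |egrep 'pos|force|gap'; python3 -c "
from h import *
plan(515,206.5,52,90.8,n=3)"
```

```text
eef_pos: [517.3, 207.3, 68.6]
wrist_force: [-1.0, -0.3, -6.7]
finger_gap: 12.9
t 23.3 p [517.3 207.3  68.6] F [-1.  -0.3 -6.7] gap 12.9 total rot [ 0.   0.3 -0.4] n 3
[0.08, -0.02, 0.55] [0.0, 0.1, -0.1]
[0.08, -0.02, 0.55] [0.0, 0.1, -0.1]
[0.08, -0.02, 0.55] [0.0, 0.1, -0.1]
```

```bash
python3 -m handwheel '[{"translation":[0.2,0,0.6],"dr":[0,0.2,0]},{"translation":[0,0,0.5],"dr":[0,0,0]},{"translation":[0,0,0],"dr":[0,0,0]}]' |egrep 'pos|force|gap'; for i in 1 2 3; do python3 -m handwheel '[{"translation":[0,0,0.25],"dr":[0,0,0]}]' |egrep 'pos|force'; done
```

```text
eef_pos: [515.3, 207.3, 57.1]
wrist_force: [-0.0, 0.5, -5.8]
finger_gap: 12.7
eef_pos: [515.5, 207.4, 54.6]
wrist_force: [1.0, 0.5, -5.5]
eef_pos: [515.5, 207.4, 52.0]
wrist_force: [-0.6, 0.3, -5.8]
eef_pos: [515.6, 207.5, 49.5]
wrist_force: [-2.4, 1.0, -1.6]
```

```bash
python3 -m handwheel '[{"translation":[0,0,0.1],"dr":[0,0,0]},{"translation":[0,0,0],"dr":[0,0,0]}]' |egrep 'pos|force'; python3 -m handwheel '[{"translation":[0,0,0],"dr":[0,0,0]},{"translation":[0,0,0],"dr":[0,0,0]},{"translation":[0,0,0],"dr":[0,0,0]},{"translation":[0,0,0],"dr":[0,0,0]},{"translation":[0,0,0],"dr":[0,0,0]}]' 1 |egrep 'pos|force|gap'; python3 -m handwheel '[{"translation":[0,0,-2],"dr":[0,0,0]},{"translation":[0,0,-4],"dr":[0,0,0]},{"translation":[0,0,-5],"dr":[0,0,0]},{"translation":[0,0,-5],"dr":[0,0,0]},{"translation":[3,-4,-4],"dr":[0,0,0]},{"translation":[0,-5,0],"dr":[0,0,0]},{"translation":[0,-5,0],"dr":[0,0,0]},{"translation":[0,-5,0],"dr":[0,0,0]},{"translation":[0,0,0],"dr":[0,0,0]},{"translation":[0,0,0],"dr":[0,0,0]}]'; python3 -c "
from h import *
for n in ('side','top'):
    im=get_image(n);cv2.imwrite('pics/%s6.png'%n,im[:,:,::-1])
crop('pics/side6.png','pics/m6.png',140,220,200,160,4)"
```

```text
eef_pos: [515.5, 207.6, 48.9]
wrist_force: [-2.0, -0.0, -0.2]
eef_pos: [516.5, 207.9, 49.5]
wrist_force: [0.1, 0.3, -0.7]
finger_gap: 85.5
time: 26.18
eef_pos: [487.4, 14.0, 254.7]
eef_rot: [0.003, -0.004, 1.0, 0.002]
wrist_force: [-0.3, 0.6, -0.7]
finger_gap: 85.1
```

View pics/m6.png

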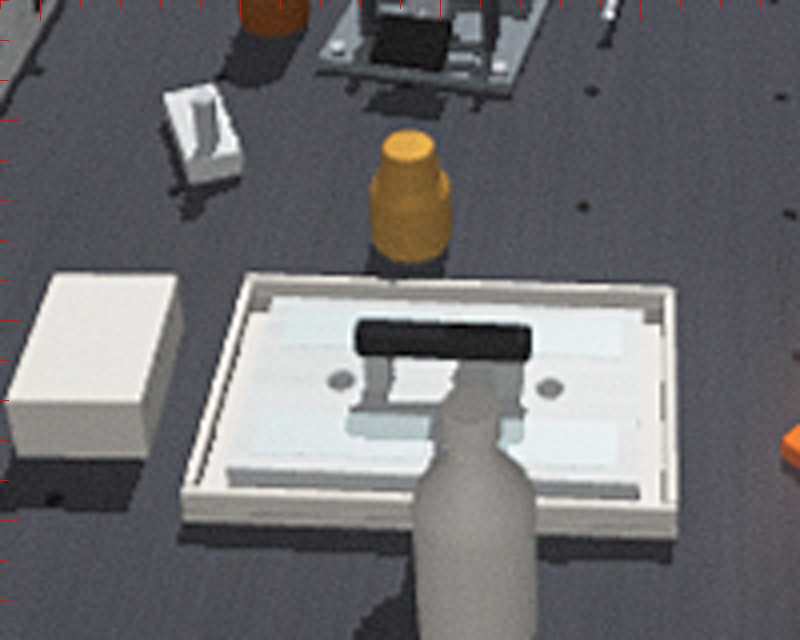

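The plate lies flat inside the tray with gaps on all four sides. The gripper is away, and the neighbouring objects look unmoved. Handing in.

```bash
python3 -c "
from h import *
c=lambda p:(np.array(p)+.5)/4-.5+[140,220]
print(fit(c([(638,485),(644,310),(272,297),(228,466)]),x0=(514,206,5,0,90.8),free=(0,1,2,3,4)))
a,b=cv2.imread('pics/top0.png').astype(int),cv2.imread('pics/top6.png').astype(int)
d=abs(a-b).max(2)>60
for n,(u,v) in dict(bottle=(152,207),jar=(306,150),fbox=(348,153),driver=(340,223),sbox=(198,144),obj=(236,187),clamp=(262,146)).items(): print(n,d[v-9:v+9,u-9:u+9].sum())
s=state();print(s['joint_vel'].round(3),s['time']);print(close_job())"
```

```text
(array([ 5.1688e+02,  2.0457e+02,  3.1000e+00, -4.6000e-01,  9.0590e+01]), array([ 0.4, -0.3, -0.4,  0.3,  0.4, -0.1, -0.4,  0.1]))
bottle 206
jar 0
fbox 0
driver 0
sbox 0
obj 190
clamp 67
[-0.007  0.003 -0.004 -0.    -0.001  0.001  0.001] 26.275
the job is handed in; nothing more can be done
None
```

I raised the stage insert by pressing the two levers in turn. I then took it by the handle, laid it in the empty tray, released it and handed the job in at about 26.3 s of the 72 s. The hand-in gave no verdict.

- **Lifting:** I made three presses at each end, alternating. By my estimate from fingertip heights, the plate never tilted more than about 3 degrees. A camera fit before the grasp put its underside about 65 mm above the table (needed: 59.5 to 70 mm) and about 1 degree off level. I estimated the levers at about 0.7 or more. I did not touch the plate before that.
- **In the tray:** The last fit put the plate at (517, 205) mm, against a tray centre of about (515, 206) mm. It is within 0.5 degree of flat and its length runs along the tray's.
- **Height check:** That fit gave its underside at 3 mm, below the tray floor at 5 mm. I put that down to calibration error, because the contact force, the picture and the release height all say it rests on the floor.
- **Other objects:** The top images from start and end show no change around the jar, filter box, driver and slide box. They do differ around the bottle, objective and clamp. I think the arm was in the way there, but I did not view that image to confirm. The last side view shows the bottle and the clamp where they were in the view before release. The objective was partly hidden then, but stands undisturbed beside the tray now.

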